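# Angle a guide rail past the clamp pillar into its measuring nest

### The job

Load the silver steel guide rail into the blue measuring nest by pushing it over the granite with the fingertips: push its ends in turn so that it angles past the clamp pillar, and finish with it lying behind the pillar, its long side flat against the fence and its end up against the end stop beside the pillar. Only slide it, never pinch, lift or tip it, and leave everything else on the plate where it stands.

Things in the scene. Friction and masses are not known exactly. Their poses are not given: they have to be found in the camera images.
- rail: loose silver steel linear-guide rail lying on the granite, 240 mm long, 23 mm wide, 22 mm high, with four black screw holes in its top; about 0.6 to 0.95 kg, friction on the granite about 0.5 to 0.7. Origin at the centre of its underside; its y axis runs along its length, its x axis across, z up. The two ends are alike and either may point either way
- nest: blue-anodised measuring nest bolted to the granite (it does not move). Origin on the granite at the fence's front face; +y runs along the fence away from the end stop, -x points out of the bay towards the robot's side, z up. Fence: y -145 to 205 mm, x 0 to 25 mm, 20 mm high. The bay in front of it is open towards -x but for the clamp pillar
- end_stop (a point): foot of the end stop's face, on the fence line, at x = 0, y = -120 mm in the nest's frame (axes as the nest). The block stands out from the fence to x = -36 mm, reaches back to y = -145 mm and is 24 mm high
- end_clamp (a point): foot of the end-clamp block's face, at x = 0, y = 180 mm in the nest's frame (axes as the nest). The block spans y 180 to 205 mm, x 0 to -36 mm, 30 mm high; its thumbscrew spindle, 8 mm thick, sticks 6 mm into the bay at x = -11.5 mm, 15 mm up. Only 220 mm lie open between it and the pillar, less than the rail's length, so the rail enters at an angle
- post (a point): foot of the clamp pillar, part of the nest: steel post 20 mm thick, 80 mm high (94 with its knob), at x = -50, y = -50 mm in the nest's frame, leaving 40 mm to the fence. Its yellow arm, 58 to 83 mm up, is swung out of the way: it reaches 66 mm away from the fence and towards the end stop's side; a plunger at its end hangs down to 34 mm above the granite, its knob is 100 mm up
- seat (a point): the point on the granite where the centre of the rail's underside lies when the rail is seated: x = -11.5, y = 0 mm in the nest's frame, axes as the nest
- ref_ball: bystander: 25 mm steel reference ball on a dark round stand, 32 mm in diameter, 53 mm high in all, in front of the end stop. Origin at the centre of its underside
- bracket: bystander: U-shaped aluminium bracket, 50 x 130 mm, 70 mm high. Origin at the centre of its underside
- ring_gauge: bystander: steel ring gauge, 90 mm outside, 60 mm inside, 24 mm high. Origin at the centre of its underside
- square: bystander: upright steel cylinder square, 50 mm in diameter, 90 mm high. Origin at the centre of its underside
- cleaner: bystander: white plastic bottle with a blue cap, 60 mm in diameter, 150 mm high. Origin at the centre of its underside
- screw: bystander: M8 cap screw standing on its head behind the fence, 13 mm in diameter, 38 mm high. Origin at the centre of its underside
- hex_key: bystander: steel hex key lying flat behind the fence, 90 x 26 mm, 6 mm thick. Origin in its long leg, on the granite
Not all that is in view belongs to the job. What is meant by the rail is not brown, and is the larger of those in its own colour.

How it is judged:
By the outcome, as a careful person would: the job done as asked, in the order asked, and still so for the second after the job is handed in, with the robot touching nothing.
It also fails if it takes over 64 s, if anything falls off the work surface, if the arm or the gripper's body presses on something with over 40 N, if the wrist force passes 120 N, or if a joint passes its speed limit or range.

### The arm

A 6-joint arm with a two-finger parallel gripper is mounted at the origin on the work surface. World frame = base frame: x ahead of the robot, y to its left, z up, the work surface at z = 0. Lengths are in m, angles in rad, forces in N, time in s.
With the tool pointing down it reaches from about 0.3 to 0.75 m from the base axis. Payload 8.5 kg.
Tool frame: the origin (TCP) lies at the centre of the arm's flange, where the gripper is bolted on; the fingertips stand 166 mm ahead of it and the grasp point (between the pads) lies 147 mm ahead of it; z points along the fingers, y is the direction in which the jaws open and shut (so a half turn about z gives the same grasp; the last joint's range is limited). The gripper opens to 88 mm and grips with 3 to 60 N. Pads are 18 mm wide; open, the fingers measure 123 mm over their backs; the gripper's body (75 mm by 187 mm) begins 45 mm behind the grasp point.
Start: joints at [-1.425, 0.381, 1.297, -0, 1.464, -0.215], TCP at [0.194, -0.515, 0.405] pointing down, gripper open.
Joint ranges: [-3.11, 3.11], [-0.89, 2.33], [0.22, 2.48], [-1.42, 4.56], [0.17, 2.85], [-2.88, 2.88]. Speed limits (rad/s): [2.39, 2.39, 3.14, 3.14, 3.14, 3.14].

### API

Orientations are given as a unit quaternion [w, x, y, z].
In Python, from workcell import get_obs, camera, get_calibration, job_done gives the robot as it stands.
- The arm moves only by the shell command python3 -m pendant 'ROWS' [FORCE]. ROWS is JSON, a list that holds one entry, the list of rows, each a list of 5 numbers: the finger opening in mm, from 0 to 88.1, then the shift along the world's x, y, z in mm, then the turn about the world's z in degrees. In form: [[[fingers, x, y, z, turn], ...]]. A call has 1 to 8 rows; each row shifts and turns the commanded pose from where the row before left it; what a row does not reach is not made up. A row lasts 1/8 s, in which the tool goes at most 62.5 mm and 10.7 degrees, less where a joint would pass 70% of its speed; a pose out of reach is approached as far as the arm can. A call with a gripper value outside its range is refused whole. The fingers move at their own pace and stop on an object; FORCE is the grip in N (left out, the last holds). Time passes only in rows, so rows that do not move let the fingers close. It gives the time, the measured TCP pose, the force and the opening at its end, in the units of the state.
- get_obs(): the state, without advancing time (a new reading comes with each control period).
- camera(name): name is "scene" or "top" or "wrist"; returns the picture (400x640x3 uint8, red, green, blue); there is no depth.
- get_calibration(name): a dict with "K" (3x3 intrinsics, pixels), "cam_to_world" (4x4, takes a point from camera to world coordinates). Camera axes: x right, y down, z forward; pixel columns grow to the right and rows downward; lengths in m; the calibration is good to about 2 mm. A picture is of the moment at which its call begins: read the wrist's pose just before it. get_calibration takes no time and is no camera call; for the wrist camera it gives the pose at the moment of the call.
- job_done(): hands the job in, once; it reports no verdict.
The state is a dict: "t": time; "qpos": joint angles; "joint_vel": joint speeds; "joint_efforts": joint torques, N m; "eef_pos": TCP position; "ee_rot": TCP orientation; "force": force on the tool from outside, world axes, zero at the start; "moment": the same for the moment, N m; "gripper_width": finger opening in m.
Only numpy, scipy, OpenCV 4.12 (cv2) and the standard library are available. Lean on these libraries where they do the work, as an engineer would, in place of code of your own. Each camera call takes 0.05 s, during which the arm holds its last target.

## Working session

There is one attempt and no reset: what is moved stays moved. The work goes in short steps, Python scripts to look and compute and a shell command to move; the robot and the scene stay as the last step left them, time stands still between calls to the robot, and variables do not carry over. Pictures are saved under pics/ and viewed, and the job is handed in when it is done.

```bash
ls; mkdir -p pics
python3 - <<'E'
from workcell import *
import cv2,numpy as np
o=get_obs();print(o)
for n in ["top","scene"]:
    c=get_calibration(n);print(n,np.round(c["K"],1).tolist(),np.round(c["cam_to_world"],4).tolist())
    cv2.imwrite(f"pics/{n}0.png",camera(n)[:,:,::-1])
E
```

```text
pics
{'t': 0.0, 'qpos': array([-1.42533781e+00,  3.81201996e-01,  1.29825948e+00,  3.36746948e-05,
        1.46359019e+00, -2.15287530e-01]), 'joint_vel': array([ 1.96787599e-03,  5.79395641e-04, -3.03821868e-03,  9.94727087e-04,
        5.71455367e-05,  7.77461858e-04]), 'joint_efforts': array([ 5.09879737e-04, -4.37933314e+01, -2.24553823e+01,  7.13637262e-02,
        3.52170586e-02, -1.18595322e-04]), 'eef_pos': array([ 0.19413547, -0.51455324,  0.4041348 ]), 'ee_rot': array([-7.28477093e-04,  9.83776905e-01,  1.79394727e-01,  4.21943295e-05]), 'force': array([-0.58382685,  0.27285841, -0.66573808]), 'moment': array([-0.04940332,  0.0279181 , -0.01997322]), 'gripper_width': 0.087967786826443}
top [[425.1, 0.0, 316.8], [0.0, 425.1, 203.1], [0.0, 0.0, 1.0]] [[-0.0027, -0.9963, 0.0862, 0.4535], [-0.9995, 0.0054, 0.0309, 0.0258], [-0.0313, -0.0861, -0.9958, 1.2342], [0.0, 0.0, 0.0, 1.0]]
scene [[489.2, 0.0, 322.1], [0.0, 489.2, 198.0], [0.0, 0.0, 1.0]] [[0.6763, 0.4128, -0.6101, 1.5398], [0.7366, -0.3828, 0.5575, -0.8783], [-0.0034, -0.8265, -0.563, 0.969], [0.0, 0.0, 0.0, 1.0]]
```

View pics/top0.png

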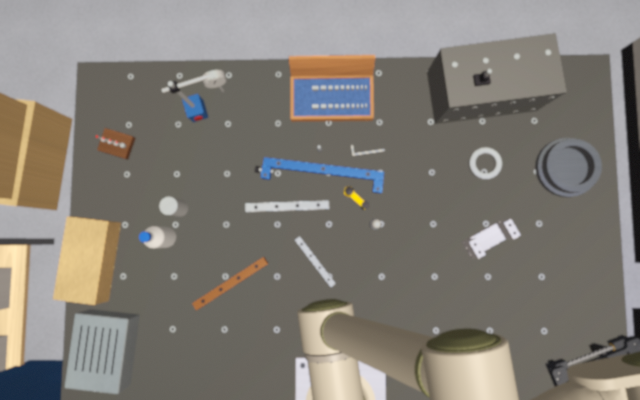

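View pics/scene0.png

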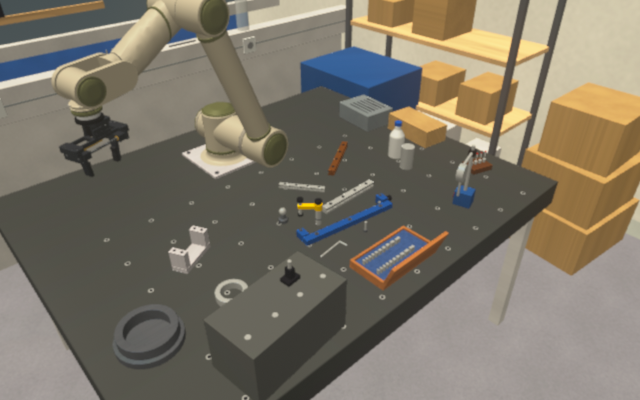

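Candidates in top view: large silver bar (287,206), short silver bar (315,261), brown bar (230,283). By the description, I pick (287,206). Next, a close crop to check it.

```bash
cat > h.py <<'E'
import numpy as np,cv2
from workcell import *
def ray(cal,u,v,z):
    K=cal["K"];T=np.array(cal["cam_to_world"])
    d=T[:3,:3]@np.linalg.inv(K)@np.array([u,v,1.]);o=T[:3,3]
    return o+d*(z-o[2])/d[2]
def proj(cal,P):
    P=np.atleast_2d(P);T=np.array(cal["cam_to_world"]);q=(P-T[:3,3])@T[:3,:3]
    q=q@np.array(cal["K"]).T
    return q[:,:2]/q[:,2:]
def crop(im,x0,y0,x1,y1,s,name):
    c=cv2.resize(im[y0:y1,x0:x1],None,fx=s,fy=s,interpolation=cv2.INTER_CUBIC)
    cv2.imwrite(name,c[:,:,::-1] )
E
python3 - <<'E'
from h import *
im=cv2.imread("pics/top0.png")[:,:,::-1]
crop(im,235,140,395,235,5,"pics/crop0.png")
im=cv2.imread("pics/scene0.png")[:,:,::-1]
crop(im,265,165,405,260,5.5,"pics/crop1.png")
E
```

```text
(no output)
```

View pics/crop0.png

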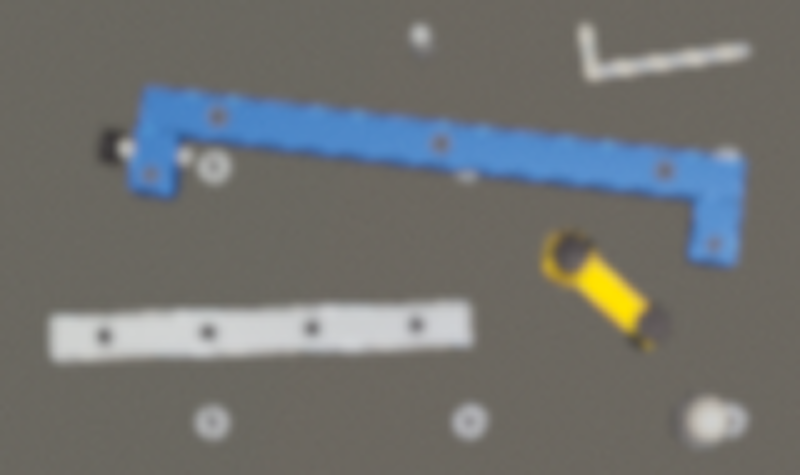

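View pics/crop1.png

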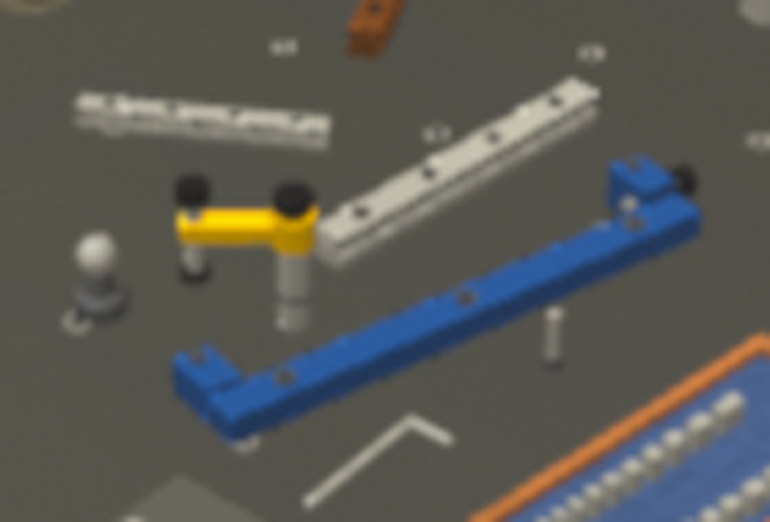

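Both views confirm that the bar at top (287,206) is the longer silver rail with four black holes. The nest is behind it, the pillar is at about (349,190) and the ball at (377,224). Next: fit the poses from the corners.

```bash
cat > fit.py <<'E'
from h import *
from scipy.optimize import least_squares
def pose(p,L):
    c,s=np.cos(p[2]),np.sin(p[2]);L=np.array(L,float)/1000
    return np.c_[p[0]+c*L[:,0]-s*L[:,1],p[1]+s*L[:,0]+c*L[:,1],L[:,2]]
def fit(obs,p0):
    # obs: list of (cal, local pts mm, px)
    f=lambda p:np.concatenate([(proj(c,pose(p,L))-np.array(q)).ravel() for c,L,q in obs])
    r=least_squares(f,p0,loss="soft_l1",x_scale=[.01,.01,.05]);return r.x,f(r.x)
E
python3 - <<'E'
from fit import *
ct=get_calibration("top");cs=get_calibration("scene")
T=lambda q:[(235+(a+.5)/5-.5,140+(b+.5)/5-.5) for a,b in q]
S=lambda q:[(265+(a+.5)/5.5-.5,165+(b+.5)/5.5-.5) for a,b in q]
NL=[(-36,-120,24),(-36,-145,24),(25,-145,20),(-36,180,30),(-36,205,30),(25,205,20),(0,-120,20)]
NT=T([(690,262),(738,265),(747,157),(178,198),(128,190),(147,86),(693,195)])
NLs=[(25,-145,20),(25,205,20),(-36,-145,24),(25,-145,0)]
NS=S([(232,420),(698,207),(175,357),(235,440)])
RL=[(11.5,120,22),(-11.5,120,22),(-11.5,-120,22),(11.5,-120,22)]
RT=T([(50,316),(52,362),(472,347),(469,302)])
RS=S([(601,94),(572,77),(317,231),(335,247)])
for nm,LT,PT,LS,PS,p0 in [("nest",NL,NT,NLs,NS,[.6,.05,-.1]),("rail",RL,RT,RL,RS,[.45,.1,0])]:
    a,ra=fit([(ct,LT,PT)],p0);b,rb=fit([(cs,LS,PS)],p0);c,rc=fit([(ct,LT,PT),(cs,LS,PS)],p0)
    print(nm);
    for x,r in ((a,ra),(b,rb),(c,rc)): print(np.round(x,4),np.round(r,1))
    np.save(nm+".npy",c)
E
```

```text
nest
[ 0.6421  0.0171 -0.1264] [ 0.5 -0.7 -0.4 -0.3 -0.   0.5 -1.2 -0.6  0.2 -0.  -0.2  0.6  1.1  0.5]
[ 0.6418  0.0187 -0.1152] [ 0.3 -0.5  0.3 -0.4 -0.4 -0.  -0.2  0.9]
[ 0.6423  0.0176 -0.1235] [ 0.3 -0.9 -0.5 -0.5 -0.2  0.3 -1.4 -0.5  0.   0.1 -0.4  0.7  1.   0.3
 -0.2 -0.5  0.5  0.1 -0.7 -0.  -0.6  0.9]
rail
[0.5506 0.15   0.0298] [ 0.4  0.6  0.1 -0.6 -0.4 -0.5 -0.1  0.5]
[0.5564 0.1453 0.0374] [-0.4  0.1  0.   0.8 -0.5 -0.3  1.1 -0.4]
[0.5516 0.1495 0.0302] [ 0.5  0.3  0.3 -0.9 -0.2 -0.9  0.1  0.1 -0.4 -0.7  0.1 -0.  -0.7 -1.5
  0.8 -1.6]
```

Run:
```python
from fit import *
ct=get_calibration("top")
n=np.load("nest.npy");r=np.load("rail.npy")
def toN(p):
    d=np.array(p[:2])-n[:2];c,s=np.cos(n[2]),np.sin(n[2]);return 1000*np.array([c*d[0]+s*d[1],-s*d[0]+c*d[1]])
for u,v in [(297,238),(300,237),(333,285),(257,259),(268,263),(377,223),(162,240),(170,206),(378,228)]:
    p=ray(ct,u,v,.01);print((u,v),np.round(p[:2],3),"nest",np.round(toN(p)))
print("rail nest",toN(r),np.degrees(r[2]-n[2]))
# overlay
im=cv2.imread("pics/top0.png")
S=5;b=cv2.resize(im[130:260,230:400],None,fx=4.5,fy=4.5,interpolation=cv2.INTER_CUBIC)
def dr(p,L,col):
    q=proj(ct,pose(p,L));q=((q+.5-[230,130])*4.5).astype(int);cv2.polylines(b,[q.reshape(-1,1,2)],True,col,1)
a=np.linspace(0,6.28,24)
dr(n,[(0,-120,20),(0,180,20),(-36,180,30),(-36,205,30),(25,205,20),(25,-145,20),(-36,-145,24),(-36,-120,24)],(0,0,255))
dr(n,np.c_[-50+10*np.cos(a),-50+10*np.sin(a),0*a],(0,255,0))
dr(n,np.c_[-50+10*np.cos(a),-50+10*np.sin(a),0*a+94],(255,255,0))
for z in(0,22):dr(r,[(11.5,120,z),(-11.5,120,z),(-11.5,-120,z),(11.5,-120,z)],(255,0,255))
cv2.imwrite("pics/ov0.png",b)
```

```text
(297, 238) [0.459 0.121] nest [-195.   80.]
(300, 237) [0.462 0.112] nest [-191.   72.]
(333, 285) [0.326 0.018] nest [-314.  -38.]
(257, 259) [0.399 0.236] nest [-268.  187.]
(268, 263) [0.388 0.204] nest [-276.  154.]
(377, 223) [ 0.501 -0.109] nest [-124. -143.]
(162, 240) [0.454 0.514] nest [-248.  469.]
(170, 206) [0.553 0.493] nest [-147.  461.]
(378, 228) [ 0.487 -0.111] nest [-138. -147.]
rail nest [-106.20874396  119.74116189] 8.808033962670608
```

View pics/ov0.png

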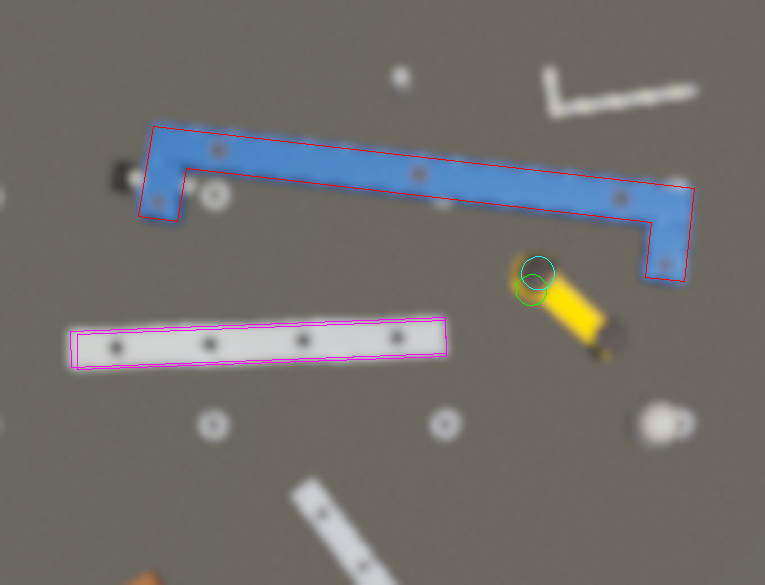

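```bash
python3 -m pendant '[[[88,25,51,0,-2],[88,25,51,0,-2],[88,25,51,0,-2],[88,25,51,0,-2],[88,25,51,0,-2],[88,25,51,0,-2],[88,25,51,0,-2],[88,25,51,0,-2]]]' && python3 -m pendant '[[[88,25,51,0,-1],[88,25,51,0,0],[88,25,51,0,0],[88,25,51,0,0],[88,25,51,0,0],[88,0,0,-50,0],[88,0,0,-60,0],[88,0,0,0,0]]]'
```

```text
t: 1.1
eef_pos: [0.3946, -0.1048, 0.4047]
ee_rot: [-0.0, 0.999, 0.04, -0.0]
force: [0.9, 0.5, 0.3]
gripper_width: 0.0881
t: 2.1
eef_pos: [0.5185, 0.1484, 0.2916]
ee_rot: [0.0, 0.999, 0.032, -0.004]
force: [0.1, -0.4, 0.6]
gripper_width: 0.0879
```

```bash
python3 -m pendant '[[[88,0,0,-50,0],[88,0,0,-45,0],[88,0,0,-20,0],[88,0,0,0,0]]]'
python3 - <<'E'
from h import *
crop(camera("top"),230,130,400,260,4.5,"pics/t1.png")
cv2.imwrite("pics/w1.png",camera("wrist")[:,:,::-1])
E
```

```text
t: 2.6
eef_pos: [0.5199, 0.1483, 0.1808]
ee_rot: [-0.0, 0.999, 0.032, 0.0]
force: [0.1, 0.2, 0.9]
gripper_width: 0.0877
```

View pics/w1.png

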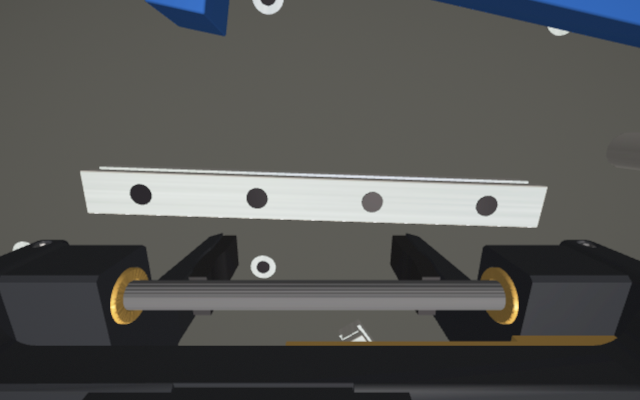

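View pics/t1.png

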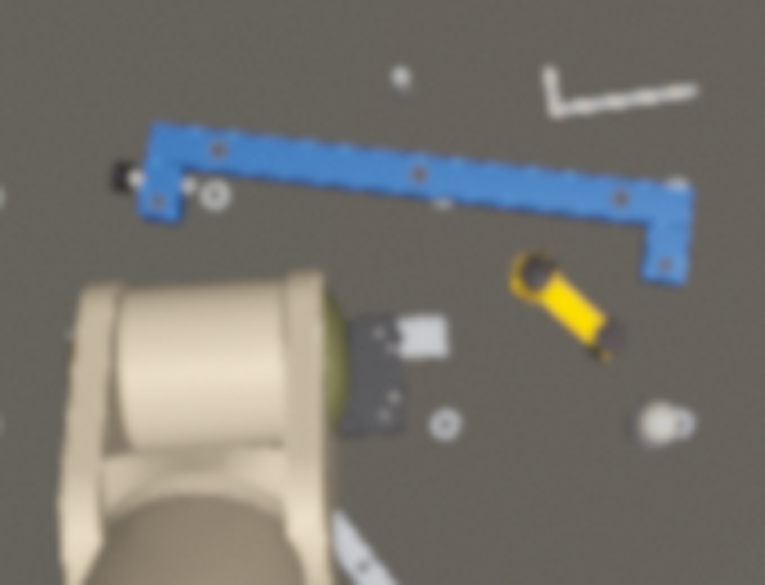

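```bash
python3 -m pendant '[[[88,0,0,-6,0],[88,6,-1,0,0],[88,7,-1,0,0],[88,8,-1,0,0],[88,8,-1,0,0],[88,8,-1,0,0],[88,7,-1,0,0],[88,0,0,0,0]]]'
python3 - <<'E'
from h import *
np.save("w2.npy",get_calibration("wrist")["cam_to_world"]); print(get_calibration("wrist")["K"])
cv2.imwrite("pics/w2.png",camera("wrist")[:,:,::-1])
E
```

```text
t: 3.7
eef_pos: [0.5637, 0.1423, 0.1738]
ee_rot: [0.0, 0.999, 0.032, 0.0]
force: [0.1, -0.4, -0.6]
gripper_width: 0.0884
[[277.08654028   0.         313.95164739]
 [  0.         277.08654028 203.10224441]
 [  0.           0.           1.        ]]
```

View pics/w2.png

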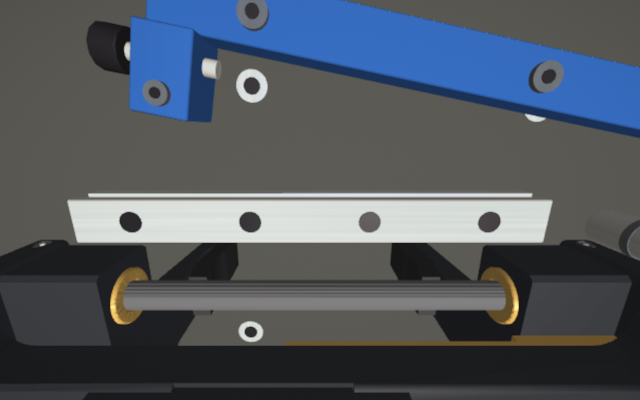

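```bash
cat >> fit.py <<'E'
def toN(p,n):
    d=np.array(p[:2])-n[:2];c,s=np.cos(n[2]),np.sin(n[2]);return 1000*np.array([c*d[0]+s*d[1],-s*d[0]+c*d[1]])
RL=[(11.5,120,22),(11.5,-120,22),(-11.5,-120,22),(-11.5,120,22)]
def rep(r,n):
    print("rail world",np.round(r,4),"nest",np.round(toN(r,n),1),"yaw",round(np.degrees(r[2]-n[2]),2))
E
python3 - <<'E'
from fit import *
c=get_calibration("wrist");n=np.load("nest.npy")
r,e=fit([(c,RL,[(68,200),(551,200),(544,242),(76,242)])],np.load("rail.npy"));print(np.round(e,1));rep(r,n)
NL=[(-36,205,30),(-36,180,30),(-11.5,174,15)]
n2,e=fit([(c,NL,[(130,110),(190,121),(220,69)])],n);print(n2,np.round(e,1));rep(r,n2)
im=cv2.imread("pics/w2.png")
for nn,col in((n,(0,0,255)),(n2,(0,255,255))):
    q=proj(c,pose(nn,[(0,180,20),(0,-20,20),(0,-20,0),(0,180,0),(-36,180,0),(-36,180,30),(-36,205,30),(0,205,30)])).astype(int)
    cv2.polylines(im,[q.reshape(-1,1,2)],False,col,1)
q=proj(c,pose(r,RL+[(11.5,120,0),(11.5,-120,0)])).astype(int);cv2.polylines(im,[q.reshape(-1,1,2)],False,(255,0,255),1)
cv2.imwrite("pics/ov2.png",im)
E
```

```text
[ 1.2 -0.6 -1.1 -0.6 -4.1  0.1  3.4  0.1]
rail world [0.5854 0.1466 0.0641] nest [-72.3 121. ] yaw 10.75
[ 0.64658479  0.01875438 -0.11257503] [ 1.3 -0.1 -0.4 -0.5 -0.4  0.6]
rail world [0.5854 0.1466 0.0641] nest [-75.1 120.1] yaw 10.12
```

View pics/ov2.png

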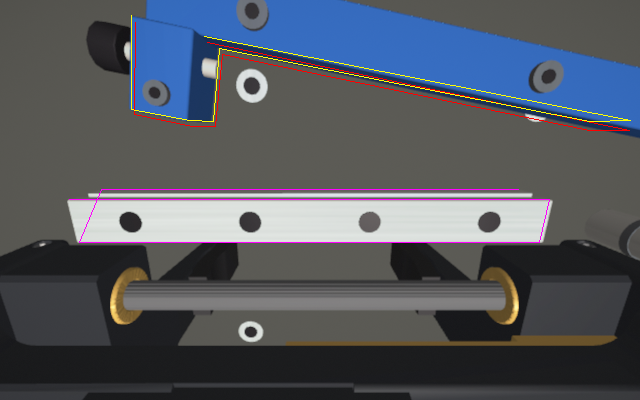

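```bash
python3 -m pendant '[[[88,5,-1,0,0],[88,6,-1,0,0],[88,5,0,0,0],[88,0,0,0,0],[88,0,0,0,0]]]'
python3 - <<'E'
from h import *
cv2.imwrite("pics/w3.png",camera("wrist")[:,:,::-1])
E
```

```text
t: 4.38
eef_pos: [0.5793, 0.1404, 0.1737]
ee_rot: [0.0, 0.999, 0.032, 0.0]
force: [-1.4, 0.8, 0.8]
gripper_width: 0.0878
```

View pics/w3.png

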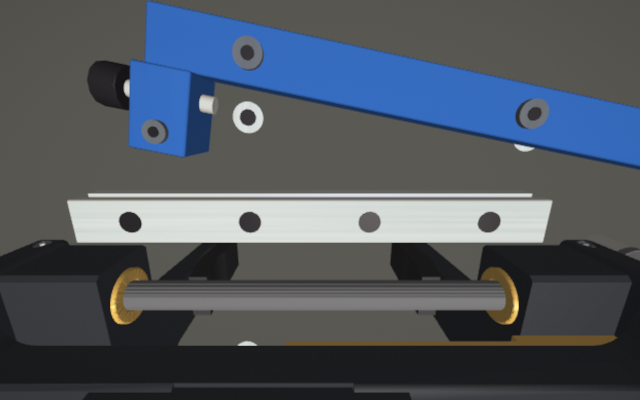

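```bash
python3 -m pendant '[[[88,4,0,0,0],[88,0,0,0,0],[88,-10,0,0,0],[88,0,0,30,0],[60,0,20,30,0],[30,6,45,0,0],[0,8,45,0,0],[0,8,47,0,0]]]'; python3 -m pendant '[[[0,0,0,0,0],[0,0,0,0,0],[0,0,0,0,0]]]';python3 - <<'E'
from h import *
cv2.imwrite("pics/w4.png",camera("wrist")[:,:,::-1])
E
```

```text
t: 5.42
eef_pos: [0.595, 0.2987, 0.234]
ee_rot: [-0.0, 0.999, 0.032, 0.001]
force: [0.4, -0.7, 0.2]
gripper_width: 0.0503
t: 5.8
eef_pos: [0.5952, 0.2963, 0.2339]
ee_rot: [0.0, 1.0, 0.031, -0.0]
force: [0.1, 0.1, 0.0]
gripper_width: 0.0203
```

View pics/w4.png

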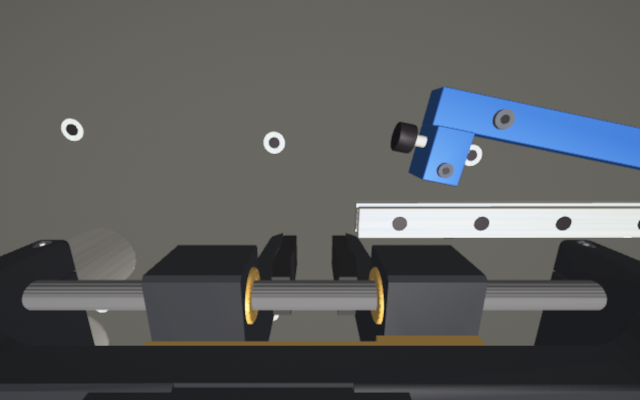

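Run:
```python
from fit import *
c=get_calibration("wrist")
for u,v in [(357,204),(357,238),(640,205),(640,238)]: print(np.round(ray(c,u,v,.022),4))
o=get_obs();p=o["eef_pos"];print(p,proj(c,[[p[0],p[1],p[2]-.166],[p[0],p[1],.008]]))
```

```text
[0.6115 0.2666 0.022 ]
[0.5851 0.2639 0.022 ]
[0.6237 0.0609 0.022 ]
[0.5984 0.0512 0.022 ]
[0.59527849 0.29628012 0.23388982] [[315.14983693 248.9517868 ]
 [314.7687304  216.74967239]]
```

```bash
python3 -m pendant '[[[0,0,0,0,0],[0,0,0,-30,0],[0,0,0,-30,0],[0,0,0,0,0],[0,1,-8,0,0],[0,0,-8,0,0],[0,1,-8,0,0],[0,0,-8,0,0]]]';  python3 -m pendant '[[[0,1,-9,0,0],[0,0,-9,0,0],[0,1,-9,0,0],[0,0,0,0,0]]]'
python3 - <<'E'
from h import *
cv2.imwrite("pics/w5.png",camera("wrist")[:,:,::-1])
crop(camera("top"),230,130,400,260,4.5,"pics/t5.png")
E
```

```text
t: 6.85
eef_pos: [0.5974, 0.2654, 0.175]
ee_rot: [-0.001, 0.999, 0.032, 0.001]
force: [-0.4, 5.7, 4.1]
gripper_width: 0.0002
t: 7.35
eef_pos: [0.5994, 0.2378, 0.1744]
ee_rot: [-0.0, 0.999, 0.032, 0.001]
force: [-0.6, -0.0, 0.4]
gripper_width: 0.0005
```

View pics/w5.png

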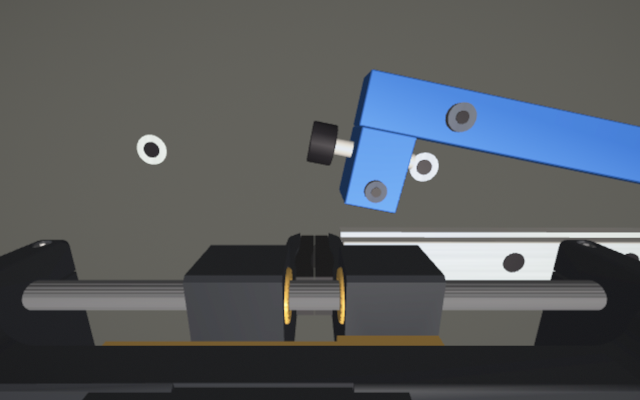

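View pics/t5.png

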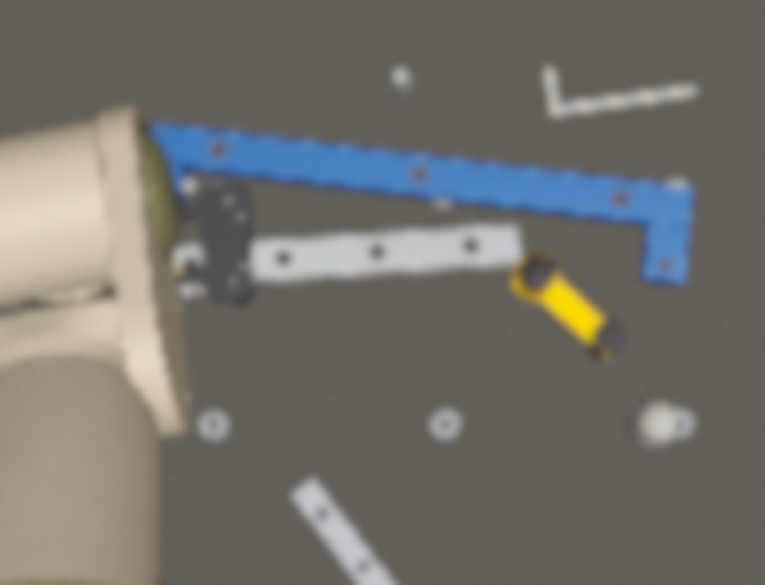

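Run:
```python
from fit import *
n=np.array([.6432,.0178,-.1225]);ct=get_calibration("top")
r=np.array([.6,.10,.064])
o=get_obs()["eef_pos"];print(o)
# back/front edge lines & end from crop
P=lambda a,b:ray(ct,230+(a+.5)/4.5-.5,130+(b+.5)/4.5-.5,.022)
for q in [(255,240),(518,225),(521,265),(255,281)]: print(q,np.round(toN(P(*q),n),1),np.round(P(*q),4))
# rail predicted from TCP contact
e=o[:2]+.0175*np.array([.064,-.998]);c=e+.12*np.array([.064,-.998]);rep(np.array([c[0],c[1],.064]),n)
w=get_calibration("wrist")
for u,v in [(345,232),(600,232)]: print(ray(w,u,v,0.0),ray(w,u,v,.012))
```

```text
[0.59915915 0.23812188 0.17387132]
(255, 240) [-42.1 129.3] [0.6172 0.1512 0.022 ]
(518, 225) [-13.1 -36.7] [ 0.6257 -0.017   0.022 ]
(521, 265) [-38.5 -41.5] [ 0.6    -0.0187  0.022 ]
(255, 281) [-68.3 125.9] [0.5908 0.1512 0.022 ]
rail world [0.608  0.1009 0.064 ] nest [-45.1  78.2] yaw 10.69
[6.07730278e-01 2.20572093e-01 2.77555756e-17] [0.61230913 0.2223197  0.012     ]
[0.61750533 0.06745676 0.        ] [0.62133192 0.08098769 0.012     ]
```

```bash
python3 -m pendant '[[[0,1,-8,0,0],[0,0,-8,0,0],[0,1,-8,0,0],[0,0,-8,0,0],[0,1,-8,0,0],[0,0,-8,0,0],[0,0,0,0,0]]]'
python3 - <<'E'
from h import *
cv2.imwrite("pics/w6.png",camera("wrist")[:,:,::-1])
crop(camera("top"),230,130,400,260,4.5,"pics/t6.png")
E
```

```text
t: 8.32
eef_pos: [0.6023, 0.1894, 0.1736]
ee_rot: [0.0, 0.999, 0.032, -0.0]
force: [-0.2, 0.7, 0.3]
gripper_width: 0.0002
```

View pics/w6.png

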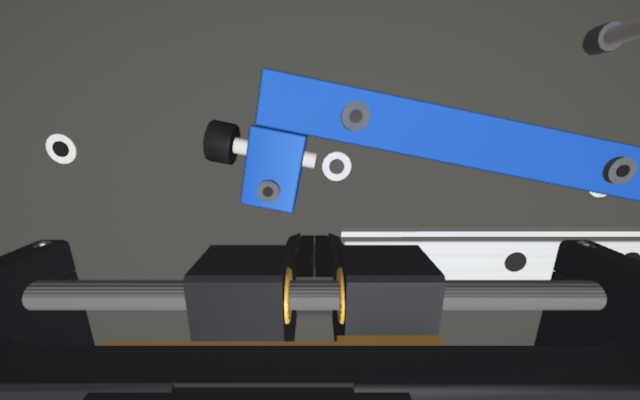

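View pics/t6.png

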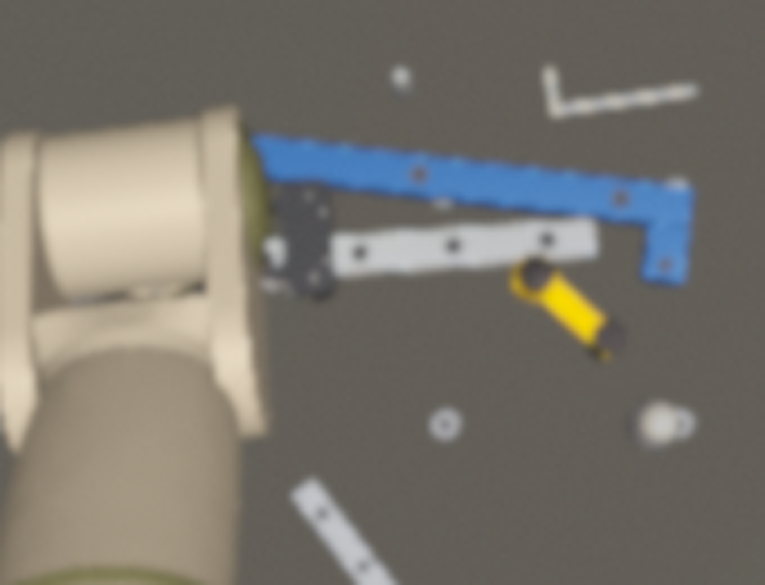

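```bash
python3 -m pendant '[[[0,1,-6,0,0],[0,0,-6,0,0],[0,0,-5,0,0],[0,0,-4,0,0],[0,0,0,0,0]]]'
python3 - <<'E'
from h import *
print(get_obs()["force"])
crop(camera("top"),230,130,400,260,4.5,"pics/t7.png")
E
```

```text
t: 9.05
eef_pos: [0.6032, 0.1689, 0.1738]
ee_rot: [0.0, 0.999, 0.032, -0.0]
force: [0.1, 1.2, -0.5]
gripper_width: 0.0003
[ 0.08306202  1.20018312 -0.50740638]
```

View pics/t7.png

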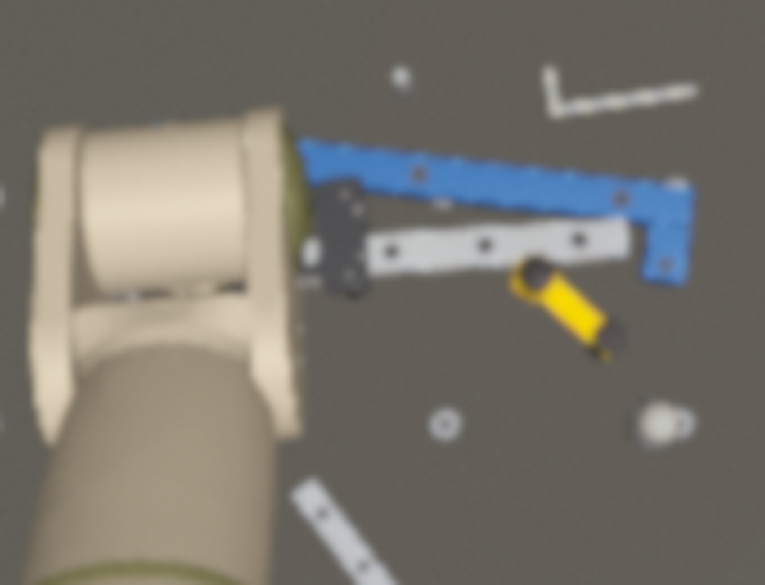

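```bash
python3 -m pendant '[[[0,0,15,0,0],[0,0,0,33,0],[0,0,0,33,0],[88,-13,-30,0,-4],[88,-13,-30,0,-4],[88,-13,-30,0,-3],[88,0,0,0,0],[88,0,0,0,0]]]'; python3 -m pendant '[[[88,0,0,0,0],[88,0,0,0,0],[88,0,0,0,0]]]'
python3 - <<'E'
from h import *
cv2.imwrite("pics/w8.png",camera("wrist")[:,:,::-1])
crop(camera("top"),230,130,400,260,4.5,"pics/t8.png")
E
```

```text
t: 10.1
eef_pos: [0.5645, 0.0953, 0.24]
ee_rot: [-0.0, 0.998, -0.063, 0.0]
force: [0.8, -0.2, -0.1]
gripper_width: 0.048
t: 10.48
eef_pos: [0.5642, 0.0948, 0.2397]
ee_rot: [-0.0, 0.998, -0.064, -0.0]
force: [0.3, -0.0, 0.3]
gripper_width: 0.0782
```

View pics/w8.png

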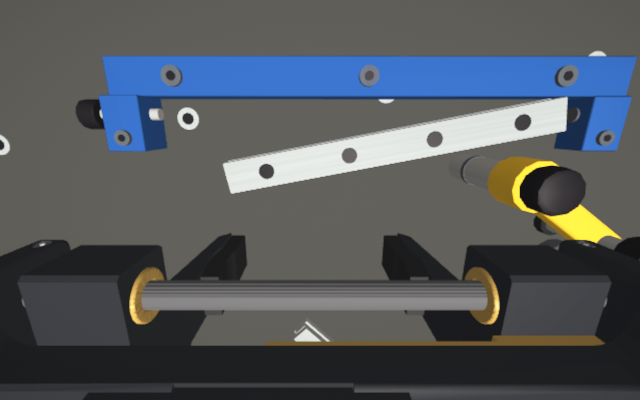

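View pics/t8.png

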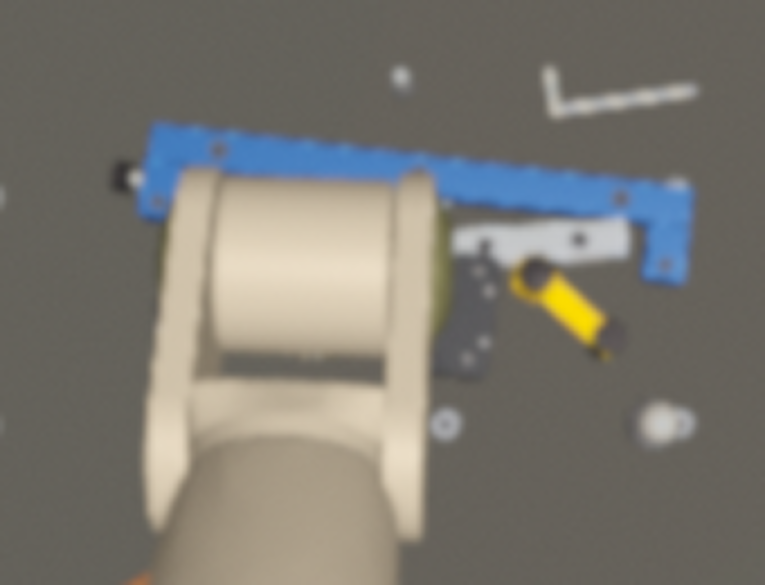

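Run:
```python
from fit import *
c=get_calibration("wrist");n0=np.array([.6432,.0178,-.1225])
NL=[(-36,205,30),(-36,180,30),(-36,-145,24),(-36,-120,24),(25,205,20),(25,-145,20),(0,100,20),(0,-60,20)]
n2,e=fit([(c,NL,[(106,151),(145,151),(624,152),(585,151),(104,57),(635,57),(254,97),(503,97)])],n0);print(n2,np.round(e,1))
np.save("nest2.npy",n2)
r,e=fit([(c,RL,[(224,163),(566,99),(566,130),(232,193)])],[.61,.03,.06]);print(np.round(e,1));rep(r,n0);rep(r,n2)
p=get_obs()["eef_pos"];print("tcp",toN(p,n0),toN(p,n2))
```

```text
[ 0.64304796  0.01789395 -0.1285122 ] [ 5.3  0.2  2.9  0.3 -9.5 -0.9 -6.   0.1  0.2 -0.9 -0.2 -0.1 11.3 -0.3
 -3.6  0.1]
[-0.1 -0.3  0.7 -1.8 -1.   1.7  0.2  0.3]
rail world [0.611  0.0335 0.058 ] nest [-33.9  11.7] yaw 10.34
rail world [0.611  0.0335 0.058 ] nest [-33.8  11.4] yaw 10.69
tcp [-87.81213268  66.56378534] [-88.04791062  65.96095621]
```

```bash
python3 -m pendant '[[[70,1,8,0,0],[70,0,0,-33,0],[70,0,0,-33,0],[70,0,0,0,0],[70,6,-1,0,0],[70,6,-1,0,0],[70,6,-1,0,0],[70,0,0,0,0]]]'
python3 - <<'E'
from h import *
cv2.imwrite("pics/w9.png",camera("wrist")[:,:,::-1])
E
```

```text
t: 11.58
eef_pos: [0.5837, 0.0993, 0.1741]
ee_rot: [0.0, 0.998, -0.064, 0.001]
force: [0.2, -0.1, 0.4]
gripper_width: 0.0701
```

View pics/w9.png

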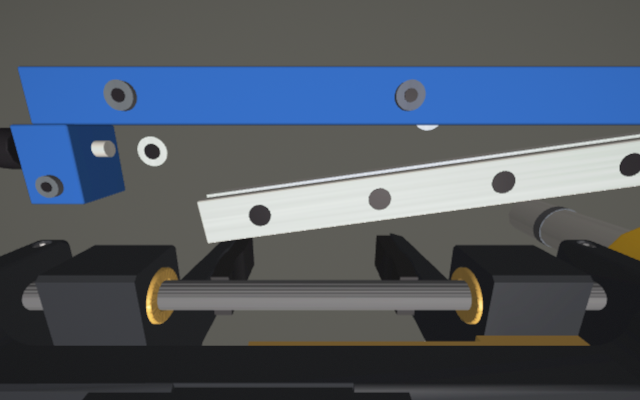

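```bash
python3 -m pendant '[[[70,5,-1,0,0],[70,6,0,0,0],[70,5,-1,0,0],[70,6,-1,0,0],[70,5,0,0,0],[70,0,0,0,0]]]'
python3 - <<'E'
from h import *
cv2.imwrite("pics/w10.png",camera("wrist")[:,:,::-1])
E
```

```text
t: 12.38
eef_pos: [0.6105, 0.0963, 0.1737]
ee_rot: [0.0, 0.998, -0.064, 0.0]
force: [-1.2, -0.5, -0.2]
gripper_width: 0.0697
```

View pics/w10.png

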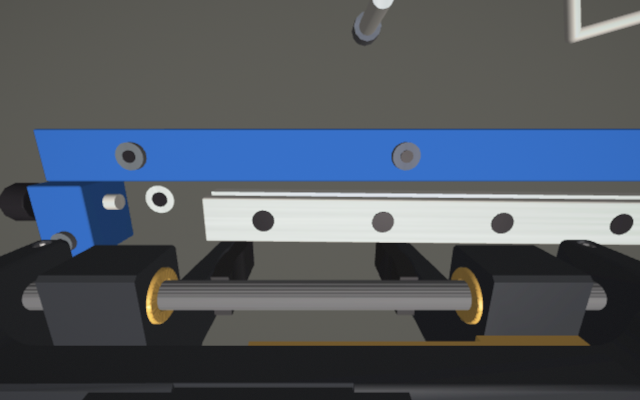

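```bash
python3 -m pendant '[[[70,3,0,0,0],[70,2,-1,0,0],[70,2,0,0,0],[70,0,0,0,0]]]';python3 -m pendant '[[[70,1,0,0,0],[70,0,0,0,0]]]'; python3 -m pendant '[[[70,1,0,0,0],[70,0,0,0,0]]]'
python3 - <<'E'
from h import *
cv2.imwrite("pics/w11.png",camera("wrist")[:,:,::-1])
E
```

```text
t: 12.92
eef_pos: [0.6172, 0.0954, 0.1737]
ee_rot: [0.0, 0.998, -0.064, -0.0]
force: [-3.9, 1.1, 1.9]
gripper_width: 0.0697
t: 13.18
eef_pos: [0.6178, 0.0953, 0.1737]
ee_rot: [0.0, 0.998, -0.064, -0.001]
force: [-7.5, 0.3, 4.1]
gripper_width: 0.0702
t: 13.42
eef_pos: [0.6188, 0.0952, 0.1737]
ee_rot: [0.0, 0.998, -0.064, -0.001]
force: [-6.7, -1.4, 2.6]
gripper_width: 0.07
```

View pics/w11.png

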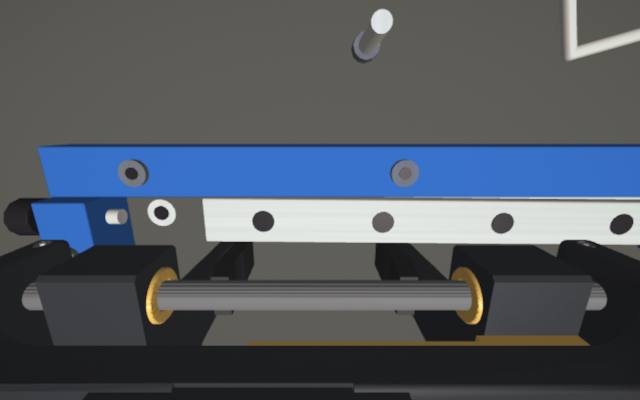

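```bash
for i in 1; do python3 -m pendant '[[[70,1,0,0,0],[70,0,0,0,0]]]'; done; python3 -m pendant '[[[70,1,0,0,0],[70,0,0,0,0]]]'; python3 -m pendant '[[[70,1,0,0,0],[70,0,0,0,0]]]'
```

```text
t: 13.72
eef_pos: [0.6197, 0.0952, 0.1737]
ee_rot: [0.0, 0.998, -0.064, -0.001]
force: [-8.5, -1.3, 4.5]
gripper_width: 0.0697
t: 13.98
eef_pos: [0.6201, 0.0952, 0.1736]
ee_rot: [0.001, 0.998, -0.064, -0.002]
force: [-11.5, -0.9, 7.7]
gripper_width: 0.0702
t: 14.22
eef_pos: [0.6206, 0.0952, 0.1736]
ee_rot: [0.001, 0.998, -0.064, -0.004]
force: [-17.2, -1.1, 10.2]
gripper_width: 0.0699
```

```bash
python3 -m pendant '[[[70,-10,1,0,0],[30,0,0,40,0],[0,0,0,40,0],[0,0,0,0,0],[0,0,0,0,0],[0,0,0,0,0],[0,0,0,0,0]]]'
python3 - <<'E'
from h import *
cv2.imwrite("pics/w12.png",camera("wrist")[:,:,::-1])
crop(camera("top"),230,130,400,260,4.5,"pics/t12.png")
E
```

```text
t: 15.1
eef_pos: [0.6121, 0.0964, 0.2528]
ee_rot: [0.0, 0.998, -0.064, -0.001]
force: [-0.0, 0.8, 0.0]
gripper_width: 0.0121
```

View pics/w12.png

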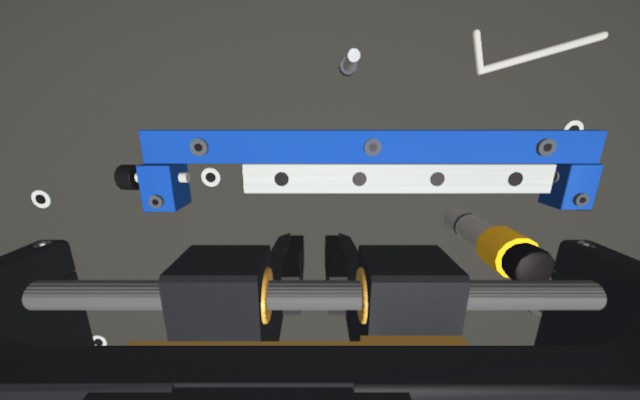

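View pics/t12.png

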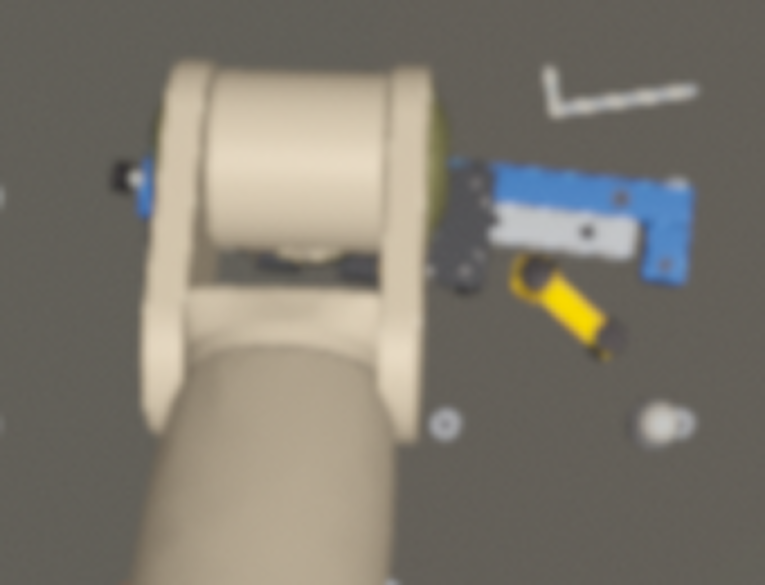

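Run:
```python
from fit import *
c=get_calibration("wrist");n=np.array([.6432,.0178,-.125])
r,e=fit([(c,RL,[(243,165),(555,165),(553,192),(244,193)])],[.63,.02,-.12]);print(np.round(e,1));rep(r,n)
for nm,u,v,z in [("clampface front top",179,211,.03),("stop front corner",570,209,.024),("stop outer",596,209,.024),("clamp outer",143,211,.03),("railL",243,180,.022),("railR",554,180,.022),("fence L",139,131,.02),("fence R",606,131,.02),("spindletip",190,178,.015)]:
    print(nm,np.round(toN(ray(c,u,v,z),n),1))
print(toN(get_obs()["eef_pos"],n))
```

```text
[-0.  -0.6  0.3 -1.3 -4.4  0.9  1.   0.6]
rail world [ 0.6327  0.0284 -0.1253] nest [-11.7   9.2] yaw -0.02
clampface front top [-35.  179.2]
stop front corner [ -36. -129.]
stop outer [ -36.1 -149.7]
clamp outer [-34.9 207.1]
railL [-12.3 130.1]
railR [ -13.  -112.7]
fence L [ 24.8 206.1]
fence R [  23.9 -145.1]
spindletip [-11.9 174.4]
[-40.56928804  74.126385  ]
```

```bash
python3 -m pendant '[[[0,18,37,0,0],[0,18,36,0,0],[0,0,0,-25,0],[0,0,0,0,0],[0,0,0,0,0]]]'
python3 - <<'E'
from h import *
cv2.imwrite("pics/w13.png",camera("wrist")[:,:,::-1])
from fit import *
n=np.array([.6432,.0178,-.125]);o=get_obs();p=o["eef_pos"];print(toN(p,n),p)
c=get_calibration("wrist")
for u in range(0): pass
print(proj(c,[[p[0],p[1],p[2]-.166],[p[0],p[1],.012]]), proj(c,pose(n,[(-11.5,174,15),(-11.5,129.5,12)])))
E
```

```text
t: 15.82
eef_pos: [0.6483, 0.169, 0.2294]
ee_rot: [-0.0, 0.998, -0.064, 0.0]
force: [-0.3, 0.4, 0.5]
gripper_width: 0.0007
[-13.7537274  150.66018637] [0.6483371  0.16899943 0.22975578]
[[315.31433633 249.09909242]
 [314.95973807 220.28884231]] [[283.77381573 218.82530145]
 [342.84818468 217.38409571]]
```

View pics/w13.png

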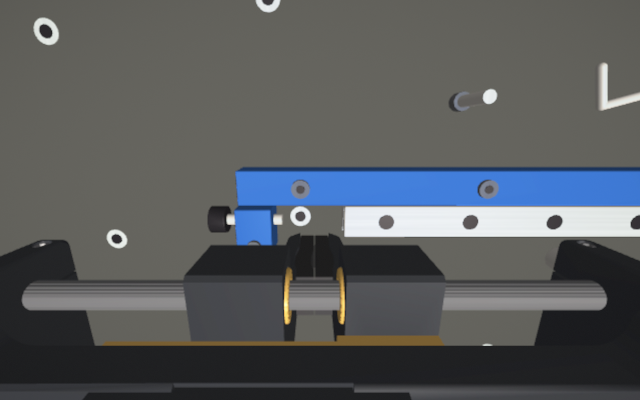

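```bash
python3 -m pendant '[[[0,0,0,-25,0],[0,0,0,-20,0],[0,0,0,-8,0],[0,0,0,0,0]]]'; python3 -m pendant '[[[0,0,-3,0,0],[0,-1,-3,0,0],[0,0,-3,0,0],[0,0,0,0,0]]]'
python3 - <<'E'
from h import *
cv2.imwrite("pics/w14.png",camera("wrist")[:,:,::-1])
E
```

```text
t: 16.38
eef_pos: [0.6483, 0.1692, 0.1762]
ee_rot: [-0.0, 0.998, -0.064, 0.0]
force: [-0.3, 0.8, 1.0]
gripper_width: 0.0004
t: 16.88
eef_pos: [0.6471, 0.1607, 0.1763]
ee_rot: [-0.0, 0.998, -0.064, 0.0]
force: [-1.2, 4.2, 2.8]
gripper_width: 0.0001
```

View pics/w14.png

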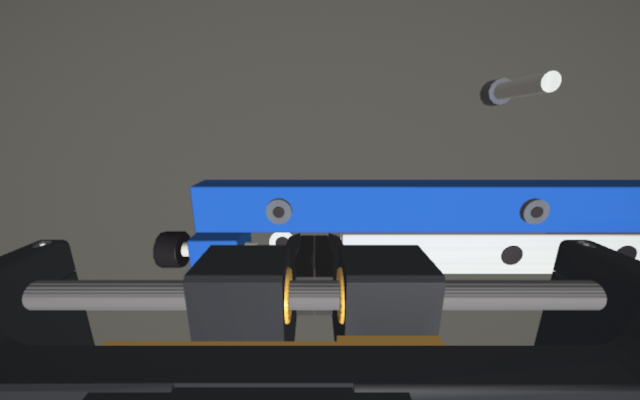

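```bash
python3 -m pendant '[[[0,0,-2,0,0],[0,0,-1,0,0],[0,0,0,0,0]]]'; python3 -m pendant '[[[0,-1,-1,0,0],[0,0,0,0,0]]]'; python3 -m pendant '[[[0,0,-1,0,0],[0,0,0,0,0]]]'; python3 -m pendant '[[[0,0,-1,0,0],[0,0,0,0,0]]]'
```

```text
t: 17.3
eef_pos: [0.6469, 0.1582, 0.1763]
ee_rot: [-0.001, 0.998, -0.064, 0.0]
force: [-3.4, 6.7, 3.5]
gripper_width: 0.0006
t: 17.55
eef_pos: [0.6463, 0.1568, 0.1762]
ee_rot: [-0.0, 0.998, -0.064, 0.001]
force: [-0.2, 5.5, 3.0]
gripper_width: 0.0003
t: 17.8
eef_pos: [0.6463, 0.1558, 0.1762]
ee_rot: [-0.0, 0.998, -0.064, 0.001]
force: [1.2, 5.0, 3.5]
gripper_width: 0.0003
t: 18.05
eef_pos: [0.6463, 0.1549, 0.1762]
ee_rot: [-0.001, 0.998, -0.064, 0.001]
force: [0.1, 5.7, 3.6]
gripper_width: 0.0002
```

Still sliding at ~5.5 N; I'll keep going in small steps until the force rises.

```bash
python3 -m pendant '[[[0,0,-1,0,0],[0,0,0,0,0]]]'; python3 -m pendant '[[[0,0,-1,0,0],[0,0,0,0,0]]]'; python3 -m pendant '[[[0,0,-1,0,0],[0,0,0,0,0]]]'
```

```text
t: 18.3
eef_pos: [0.6462, 0.154, 0.1762]
ee_rot: [-0.001, 0.998, -0.064, 0.0]
force: [-0.9, 5.5, 3.4]
gripper_width: 0.0008
t: 18.55
eef_pos: [0.6461, 0.153, 0.1762]
ee_rot: [-0.001, 0.998, -0.064, 0.0]
force: [-0.7, 7.0, 3.6]
gripper_width: 0.0003
t: 18.8
eef_pos: [0.6461, 0.1527, 0.1763]
ee_rot: [-0.001, 0.998, -0.064, 0.0]
force: [-0.3, 10.4, 4.0]
gripper_width: 0.0006
```

```bash
python3 -m pendant '[[[0,0,-1,0,0],[0,0,0,0,0]]]'; python3 -m pendant '[[[0,0,-1,0,0],[0,0,0,0,0]]]'
```

```text
t: 19.05
eef_pos: [0.646, 0.1524, 0.1763]
ee_rot: [-0.002, 0.998, -0.064, 0.001]
force: [-0.4, 14.4, 3.7]
gripper_width: 0.0003
t: 19.3
eef_pos: [0.6459, 0.1521, 0.1763]
ee_rot: [-0.003, 0.998, -0.063, 0.001]
force: [0.1, 19.5, 3.6]
gripper_width: -0.0
```

```bash
python3 -m pendant '[[[0,1,7,0,0],[0,0,3,0,0],[0,0,0,40,0],[0,0,0,40,0],[0,-20,-40,0,0],[0,-20,-40,0,0],[0,0,0,0,0],[0,0,0,0,0]]]'
python3 - <<'E'
from fit import *
im=camera("wrist");cv2.imwrite("pics/w15.png",im[:,:,::-1])
crop(im,220,100,620,260,2,"pics/w15c.png")
E
```

```text
t: 20.3
eef_pos: [0.6074, 0.0794, 0.2558]
ee_rot: [0.0, 0.998, -0.064, 0.0]
force: [-0.6, 0.6, -0.7]
gripper_width: 0.0005
```

View pics/w15.png

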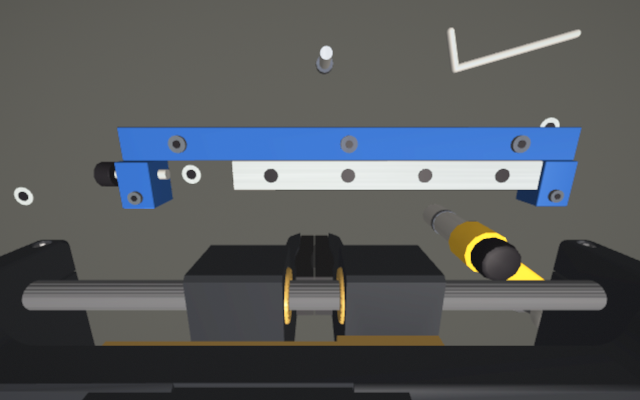

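View pics/w15c.png

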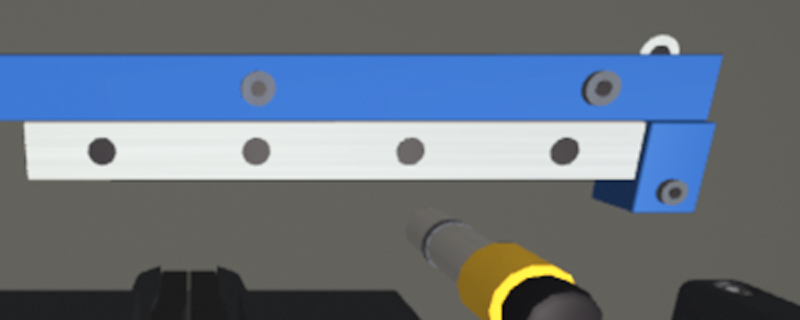

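```bash
python3 -m pendant '[[[70,-8,18,0,0],[70,0,0,0,0],[70,0,0,0,0],[70,0,0,0,0],[70,0,0,0,0],[70,0,0,0,0],[70,0,0,-40,0],[70,0,0,-41,0]]]'; python3 -m pendant '[[[70,0,0,0,0],[70,5,-1,0,0],[70,5,0,0,0],[70,4,-1,0,0],[70,0,0,0,0]]]'
```

```text
t: 21.35
eef_pos: [0.5992, 0.0973, 0.1742]
ee_rot: [-0.0, 0.998, -0.064, 0.001]
force: [1.1, 1.5, -0.9]
gripper_width: 0.0703
t: 21.98
eef_pos: [0.6135, 0.0953, 0.1752]
ee_rot: [-0.0, 0.998, -0.064, 0.001]
force: [0.7, -0.3, 0.4]
gripper_width: 0.0704
```

```bash
python3 -m pendant '[[[70,3,0,0,0],[70,2,-1,0,0],[70,0,0,0,0]]]'; python3 -m pendant '[[[70,1,0,0,0],[70,0,0,0,0]]]'; python3 -m pendant '[[[70,1,0,0,0],[70,0,0,0,0]]]';python3 -m pendant '[[[70,1,0,0,0],[70,0,0,0,0]]]'
```

```text
t: 22.35
eef_pos: [0.6183, 0.0944, 0.1747]
ee_rot: [0.0, 0.998, -0.064, 0.0]
force: [0.7, -0.1, 0.1]
gripper_width: 0.0702
t: 22.6
eef_pos: [0.6192, 0.0944, 0.1747]
ee_rot: [-0.0, 0.998, -0.064, -0.0]
force: [0.1, 0.5, -0.0]
gripper_width: 0.0698
t: 22.85
eef_pos: [0.6196, 0.0945, 0.1747]
ee_rot: [0.0, 0.998, -0.064, -0.001]
force: [-6.1, -0.5, 3.1]
gripper_width: 0.0696
t: 23.1
eef_pos: [0.6201, 0.0945, 0.1747]
ee_rot: [0.0, 0.998, -0.064, -0.002]
force: [-9.3, -0.9, 6.2]
gripper_width: 0.0695
```

```bash
python3 -m pendant '[[[70,2,0,0,0],[70,0,0,0,0]]]'; python3 -m pendant '[[[70,-6,1,0,0],[70,-6,1,0,0],[70,0,0,40,0],[0,0,0,45,0],[0,0,-10,0,0],[0,0,-10,0,0],[0,0,0,0,0],[0,0,0,0,0]]]'
python3 - <<'E'
from fit import *
im=camera("wrist");cv2.imwrite("pics/w16.png",im[:,:,::-1])
crop(im,440,100,600,230,5,"pics/w16b.png")
crop(im,200,100,360,230,5,"pics/w16a.png")
c=get_calibration("wrist");n=np.load("nest2.npy");import pickle;pickle.dump(c,open("c16","wb"))
E
```

```text
t: 23.35
eef_pos: [0.621, 0.0945, 0.1746]
ee_rot: [0.0, 0.998, -0.064, -0.005]
force: [-17.9, -2.3, 12.1]
gripper_width: 0.07
t: 24.35
eef_pos: [0.6111, 0.0764, 0.2588]
ee_rot: [-0.0, 0.998, -0.064, -0.001]
force: [-1.2, -0.2, -0.1]
gripper_width: 0.0221
```

View pics/w16.png

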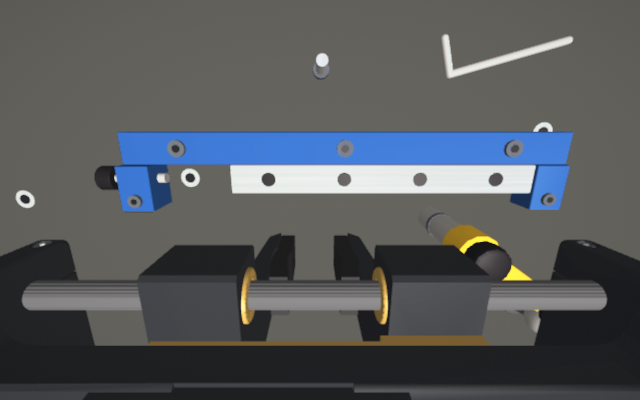

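View pics/w16b.png

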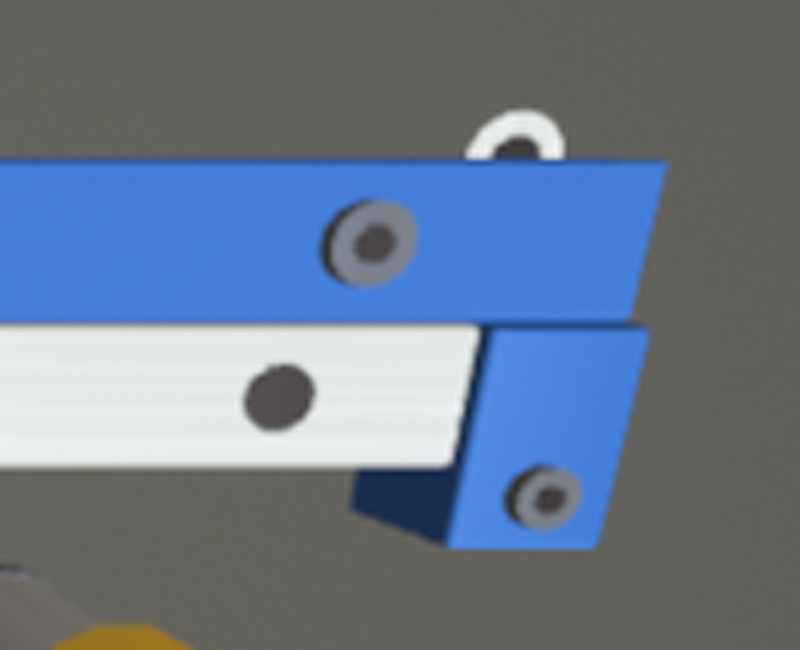

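View pics/w16a.png

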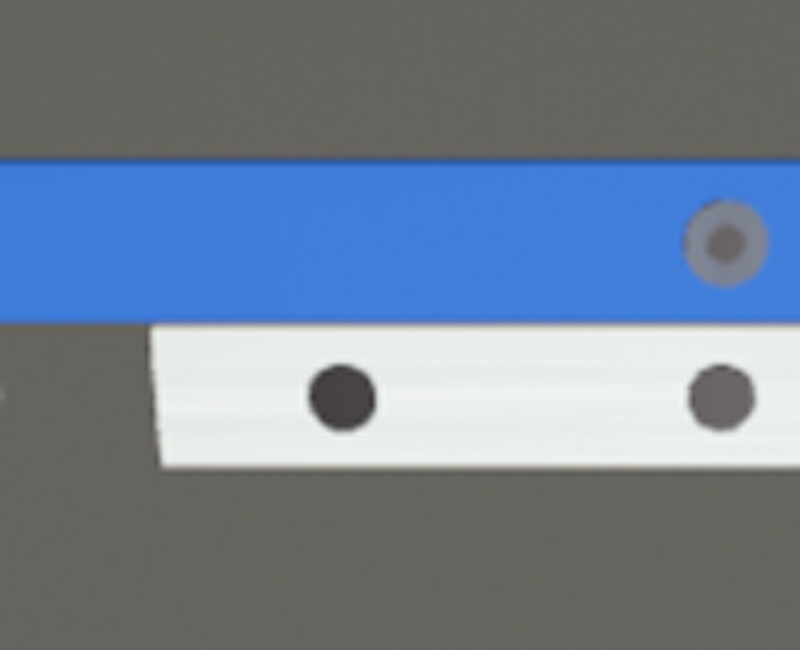

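```bash
python3 -m pendant '[[[40,-20,0,30,0],[40,-40,0,30,0],[40,-50,0,0,0],[40,-50,0,0,0],[40,0,0,0,0],[40,0,0,0,0]]]'
python3 - <<'E'
from fit import *
im=camera("top");cv2.imwrite("pics/t17.png",im[:,:,::-1]);crop(im,230,130,400,260,4.5,"pics/t17c.png")
a=cv2.imread("pics/top0.png").astype(int);d=np.abs(a-im[:,:,::-1]).max(2).astype(np.uint8)
d=cv2.threshold(d,40,255,0)[1]
k,l,s,ce=cv2.connectedComponentsWithStats(d);print([ (s[i].tolist()) for i in range(1,k) if s[i][4]>6])
cs=camera("scene");crop(cs,240,140,430,270,4,"pics/s17.png")
E
```

```text
t: 25.15
eef_pos: [0.452, 0.0765, 0.32]
ee_rot: [-0.0, 0.998, -0.064, 0.001]
force: [-0.2, 0.3, -0.2]
gripper_width: 0.04
[[290, 169, 85, 19, 843], [245, 200, 85, 13, 849], [260, 217, 116, 183, 8953], [329, 305, 24, 11, 160], [314, 312, 48, 47, 766], [326, 327, 7, 6, 33], [379, 326, 7, 8, 44], [274, 328, 4, 4, 8], [427, 329, 73, 21, 771], [577, 335, 63, 65, 1777], [636, 338, 4, 15, 53], [430, 342, 89, 58, 3927], [590, 344, 14, 8, 70], [568, 348, 43, 17, 91], [416, 352, 5, 17, 25], [320, 359, 12, 14, 90], [341, 358, 45, 24, 430], [546, 359, 18, 27, 167], [317, 365, 2, 6, 10], [387, 368, 30, 20, 169], [424, 387, 3, 5, 8], [226, 390, 21, 8, 96], [257, 391, 38, 9, 306]]
```

View pics/t17c.png

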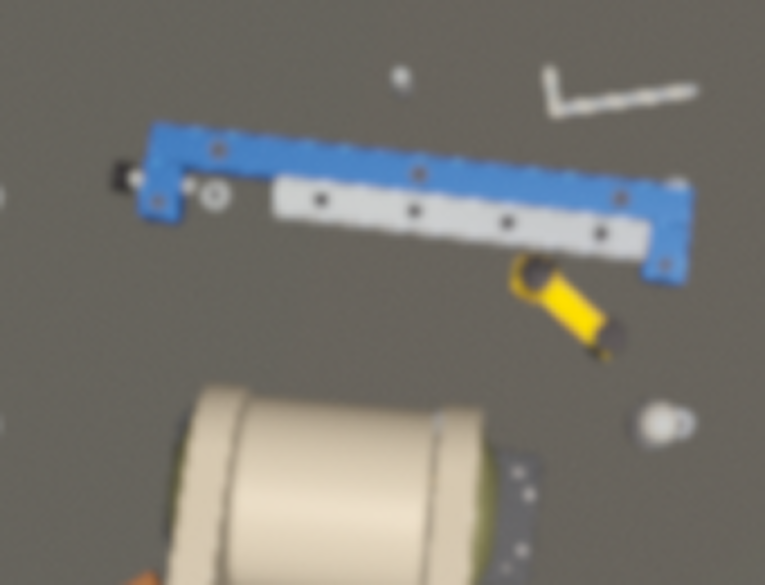

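View pics/s17.png

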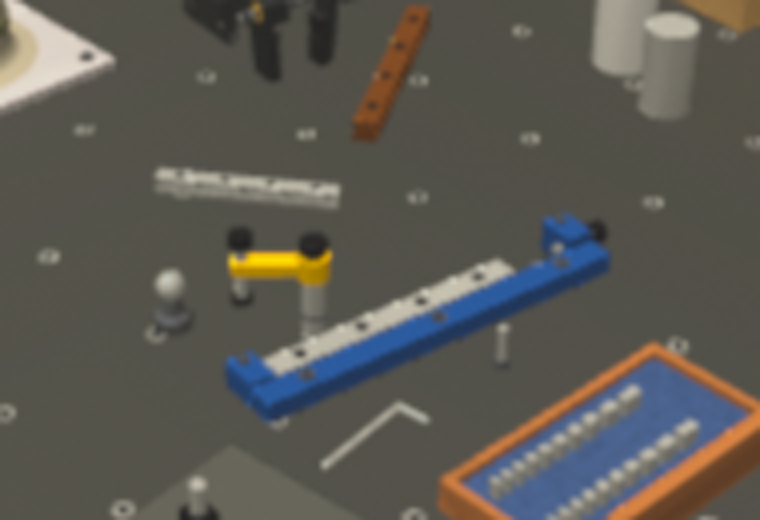

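The rail lies flat against the fence with its end at the stop. The image changes are the rail's old and new spots, plus the area around the arm. The arm is clear of everything, so I'm handing the job in.

```bash
python3 -c "from workcell import *;print(job_done())"
```

```text
the job is handed in; nothing more can be done
None
```

The rail is seated in the nest behind the pillar, with its long side flat against the fence and its end at the end stop. I handed the job in at about 25 s.

**How it went:** I pushed the rail's side with both fingertips, angled at about 10.7°. Then I pushed its far end along its axis so the near end passed behind the pillar, swung the far end to the fence, and pushed it to the stop. A last side push pressed it flat. It was only slid, never pinched, lifted or tipped.

**Last checks:**
- **Fence:** the final side push stalled at about 18 N, and the close wrist view shows the rail's edge parallel to the fence with no visible gap.
- **End stop:** the end push stalled at about 19 N. A thin dark strip shows at the stop; most of it is the stop's extra 2 mm of height, and I put any real gap under 0.5 mm. I did not push the end again after the last side push.
- **Everything else:** comparing the top view with the first picture shows changes only at the rail's old and new places and around the arm. The part of the plate hidden by the arm could not be compared. In the scene view, the short silver bar, brown bar, ball, screw and hex key look undisturbed.
- **Robot:** it was clear of everything at hand-in. The highest wrist force I read was about 22 N.

**Disagreement:** position estimates from the three cameras differed by 2–4 mm in places, so I relied on contact force for the final seating.

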